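# Two cleaning tablets from the pod box into the measuring jug

### The arm

A 6-joint arm with a two-finger parallel gripper is mounted at the origin on the work surface. World frame = base frame: x ahead of the robot, y to its left, z up, the work surface at z = 0. Lengths are in m, angles in rad, forces in N, time in s.
With the tool pointing down it reaches from about 0.35 to 0.925 m from the base axis. Payload 6.4 kg.
Tool frame: the origin (TCP) lies on the centre line of the jaws, within the pads' length; the fingertips stand 8 mm ahead of it and the grasp point (between the pads) lies 11 mm behind it; z points along the fingers, y is the line along which they close (so a half turn about z gives the same grasp; the last joint's range is limited). The gripper opens to 85 mm and grips with 20 to 120 N. Pads are 22 mm wide; open, the fingers measure 114 mm over their backs; the gripper's body (76 mm by 85 mm) begins 54 mm behind the grasp point. The pads swing forward as they close: fully open they stand 13 mm farther back than shut.
Start: joints at [-1.388, 0.245, 1.558, -0, 1.339, -0.174], TCP at [0.227, -0.609, 0.239] pointing down, gripper open.
Joint ranges: [-3.13, 3.13], [-1.02, 2.26], [0.13, 2.54], [-0.95, 4.09], [0.21, 2.88], [-2.74, 2.74]. Speed limits (rad/s): [2.57, 2.57, 3.14, 3.14, 3.14, 3.14].

### API

Orientations are given as a unit quaternion [w, x, y, z].
In Python, from plant import robot, cams, hand_in gives the robot as it stands.
- The arm moves only by the tool play_rows, never from a script. Its argument "increments" is text: rows parted by semicolons, each of 7 numbers parted by spaces: the shift along the tool's x, y, z in m, then the turn, a rotation vector about the tool's x, y, z in rad, then the opening, from 0 (shut) to 1 (fully open). A call has exactly 5 rows; each row is the pose to reach, as a shift and turn from the pose commanded when the call began, along the tool's axes at that moment; what a row does not reach only later rows make up. A row lasts 1/8 s, in which the tool goes at most 62.5 mm and 10.7 degrees, less where a joint would pass 70% of its speed; a pose out of reach is approached as far as the arm can. A call with a gripper value outside its range is refused whole. The fingers move at their own pace and stop on an object; "squeeze" is the grip in N (left out, the last holds). Time passes only in rows, so rows that repeat a pose let the fingers close, or fill a call up. It gives the time, the measured TCP pose, the force, the opening and the grip force at its end, in the units of the state.
- robot.observe(): the state, without advancing time (a new reading comes with each control period).
- cams.read_camera(name): name is "scene" or "top" or "wrist"; returns (picture, depth): 400x640x3 uint8, red, green, blue; 400x640 float32, m along the optical axis (not along the pixel's ray), 0 where there is no reading.
- cams.get_calibration(name): a dict with "fx", "fy", "cx", "cy" (pixels), "k1" (the pictures are not rectified: a ray, as slopes to the right and down, at radius r is drawn at 1 + k1 r^2 times it, then the intrinsics apply), "extrinsics" (4x4, takes a point from camera to world coordinates). Camera axes: x right, y down, z forward; pixel columns grow to the right and rows downward; lengths in m; the calibration is good to about 2 mm. A picture is of the moment at which its call begins: read the wrist's pose just before it. get_calibration takes no time and is no camera call; for the wrist camera it gives the pose at the moment of the call.
- hand_in(): hands the job in; it is judged then, once.
The state is a dict: "time": time; "joint_pos": joint angles; "qvel": joint speeds; "joint_torque": joint torques, N m; "eef_pos": TCP position; "ee_rot": TCP orientation; "contact_force": force on the tool from outside, world axes, zero at the start; "torque": the same for the moment, N m; "grip_width": opening from 0.0 (shut) to 1.0 (fully open); "grasp_force": force on a finger pad.
Only numpy, scipy, OpenCV 4.12 (cv2) and the standard library are available. Lean on these libraries where they do the work, as an engineer would, in place of code of your own. Each camera call takes 0.05 s, during which the arm holds its last target. There are 200 camera calls.

### The job

Use the little scoop standing in the open pod box: scoop up both chunky washer-cleaning tablets in one go, lift them clear of the box and tip them into the measuring jug (the one with a handle and a spout, not the jar or the tub). Then stand the scoop back upright on the floor of the box and let go. Keep the gripper's fingers off the tablets, and leave the jug standing where it is.

Things in the scene. Friction and masses are not known exactly. Their poses are not given: they have to be found in the camera images.
- scoop: Loose 90 g aluminium scoop, upright handle. Origin: middle of underside, z up, mouth to its -x. Floor 100 (x) by 84 mm, 2 thick, lip at x=-50. Side and back walls 32 mm high; tray 72 long, 80 wide. Handle: bar x=24 to 50, y=-9 to 9, top 135 mm up; pinch across y, about 108 up. Starts on the box floor, squared to the box (0.02 rad), on its midline (2 mm), origin 52 mm +x of the box middle.
- tablet_a: Off-white hard pillow-shaped disc, 29 mm across, 16 thick, 14 g, smooth: slides on a plate tilted 20 degrees. Origin: centre of its underside. Lies in the box ahead of the scoop's mouth, within 14 mm of the midline. A scoop pushed along the floor shoves the tablets to the box's wall nearest the robot, where they ride up onto its plate; lip to that wall is 109 mm at the start.
- tablet_b: Second, identical tablet, farther from the scoop, near the wall nearest the robot. The pod box that holds both: fixed, grey plastic, open on top, 215 (along the scoop's x) by 104 mm inside, walls 3 mm, rim 55 mm above the sill, floor 6 mm above the sill; its lid is folded back, sloping from the rim down to the sill on the box's -y side.
- jug: Loose red plastic measuring jug, 220 g, open on top. Origin: centre of its underside, z up. Outer radius 46 mm at the foot, 56 at the rim, rim 100 mm up, wall 3 mm, floor 4 mm. Loop handle on its +y side, out to 93 mm from the axis; spout on its -y side, out to 72. An open amber jar (radius 44, 100 mm high) stands within 25 cm; either may be nearer the robot. A red tub, 70 high, has no handle.
There are look-alikes about, which are no part of the job. What is shaped like the tablet_a but blue is not meant. What is shaped like the scoop but purple is not meant.

How it is judged:
By the outcome, as a careful person would: the job done as asked, in the order asked, and still so for the second after the job is handed in, with the robot touching nothing.
It also fails if it takes over 61 s, if anything falls off the work surface, if the arm or the gripper's body presses on something with over 40 N, if the wrist force passes 120 N, or if a joint passes its speed limit or range.

## Working session

There is one attempt and no reset: what is moved stays moved. The work goes in short steps, Python scripts to look and compute and a tool call to move; the robot and the scene stay as the last step left them, time stands still between calls to the robot, and variables do not carry over. Pictures are saved under pics/ and viewed, at most 10 in all, crops included, and the job is handed in when it is done.

Besides the shell and the picture viewer there is one more tool, called after "Call:" as name(argument=value, ...) on one line, values as JSON. play_rows: Moves the arm, as the interface text tells. Its arguments: {"type":"object","properties":{"increments":{"type":"string"},"squeeze":{"type":"number"}},"required":["increments"]}

```bash
mkdir -p pics
cat > h.py <<'E'
import numpy as np, cv2
from plant import robot, cams, hand_in
def cloud(name):
    c=cams.get_calibration(name); im,d=cams.read_camera(name)
    K=np.array([[c['fx'],0,c['cx']],[0,c['fy'],c['cy']],[0,0,1.]])
    v,u=np.mgrid[0:400,0:640]
    p=cv2.undistortPoints(np.stack([u,v],-1).reshape(-1,1,2).astype(float),K,np.array([c['k1'],0,0,0.])).reshape(400,640,2)
    P=np.dstack([p*d[...,None],d])
    E=np.array(c['extrinsics']); W=P@E[:3,:3].T+E[:3,3]; W[d==0]=np.nan
    return im,W
def save(im,n): cv2.imwrite('pics/'+n,cv2.cvtColor(im,cv2.COLOR_RGB2BGR))
E
python3 - <<'E'
from h import *
for n in ('top','scene'):
    im,W=cloud(n); save(im,n+'.png'); np.savez(''+n,im=im,W=W)
    print(np.array(cams.get_calibration(n)['extrinsics']).round(2).tolist())
print(robot.observe())
E
```

```text
[[-0.02, -1.0, 0.04, 0.52], [-1.0, 0.02, -0.01, 0.07], [0.01, -0.04, -1.0, 0.76], [0.0, 0.0, 0.0, 1.0]]
[[-0.17, 0.61, -0.78, 1.33], [0.99, 0.09, -0.14, 0.19], [-0.01, -0.79, -0.61, 0.68], [0.0, 0.0, 0.0, 1.0]]
{'time': 0.1, 'joint_pos': array([-1.38812353e+00,  2.45761117e-01,  1.55888891e+00,  9.82278724e-06,
        1.33868087e+00, -1.74130310e-01]), 'qvel': array([ 0.0012624 , -0.00010367, -0.00312134, -0.00096717,  0.00131265,
        0.00145878]), 'joint_torque': array([-2.47111520e-04, -4.30670106e+01, -3.27128899e+01, -1.83293341e-04,
        2.83766843e-03,  1.73961634e-06]), 'eef_pos': array([ 0.22693296, -0.60858589,  0.23828142]), 'ee_rot': array([-8.69133517e-04,  9.84128435e-01,  1.77455539e-01,  1.06643771e-06]), 'contact_force': array([ 0.39541679, -0.50349957,  0.503401  ]), 'torque': array([ 0.03122456, -0.01945045, -0.04085446]), 'grasp_force': 0.0, 'grip_width': 0.9982367261259233}
```

View pics/top.png

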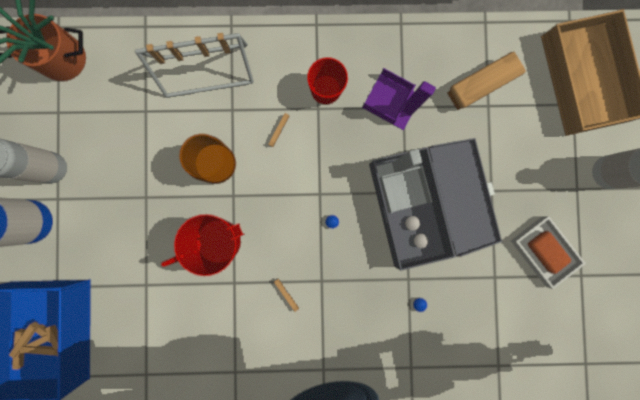

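View pics/scene.png

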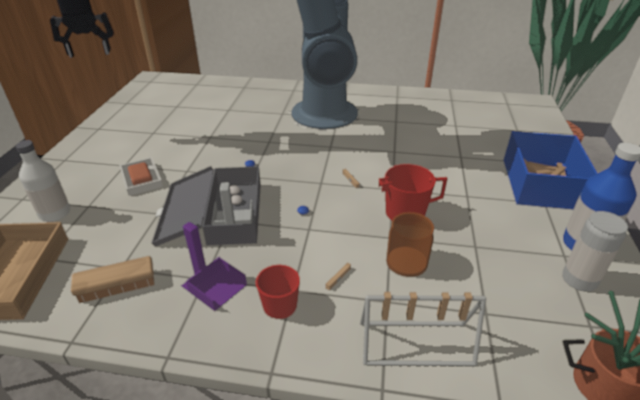

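Top view: the grey pod box is at about (408,208), with its lid on the right. The grey scoop is in the box's upper half, its handle top near (416,157). The two white tablets are at (412,224) and (420,241).
- **Jug candidates:** the red one at (207,245) with a handle (left, 168,262) and a spout (right, 240,230) is the measuring jug. The amber one at (208,158) is the jar, and the red one at (327,80) has no handle, so it is the tub.
- **Look-alikes:** purple scoop at (395,98), blue tablets at (331,221) and (420,304).

Run:
```python
from h import *
t=np.load('top.npz'); im,W=t['im'],t['W']
save(cv2.resize(np.hstack([im[125:285,355:515],im[165:325,130:290]]),None,fx=2.5,fy=2.5,interpolation=cv2.INTER_CUBIC),'crop.png')
# box: rim points
X,Y,Z=W[...,0],W[...,1],W[...,2]
v,u=np.mgrid[0:400,0:640]
roi=(u>355)&(u<505)&(v>125)&(v<280)
m=roi&(Z>.049)&(Z<.062)&(im.max(-1)<110)
print('rim n',m.sum())
p=W[m][:,:2]
r=cv2.minAreaRect((p*1000).astype(np.float32)); print('rim rect',r)
# handle top
m=roi&(Z>.125); print('handle',m.sum(),W[m].mean(0),W[m].max(0),W[m].min(0))
if m.sum()>4: print(cv2.minAreaRect((W[m][:,:2]*1000).astype(np.float32)))
# tablets: bright in box
m=roi&(im.min(-1)>150)&(v>210)&(Z<.05)
n,l,s,c=cv2.connectedComponentsWithStats(m.astype(np.uint8))
for i in range(1,n):
    q=W[l==i]
    if len(q)>20: print('tab',len(q),c[i],np.nanmean(q,0),np.nanmin(q,0),np.nanmax(q,0))
# floor box
m=(u>425)&(u<440)&(v>215)&(v<250); 
# jug
red=(im[...,0]>100)&(im[...,1]<70)&(u<260)&(v>190)&(v<290)
q=W[red&(Z>.092)&(Z<.11)]
A=np.c_[2*q[:,:2],np.ones(len(q))]
print('jug rim',len(q),q.min(0),q.max(0))
# robust circle
mk=np.ones(len(q),bool)
for _ in range(8):
    s=np.linalg.lstsq(A[mk],(q[mk,:2]**2).sum(1),rcond=None)[0]; R=np.sqrt(s[2]+s[0]**2+s[1]**2)
    d=np.hypot(*(q[:,:2]-s[:2]).T); mk=abs(d-.0545)<.006 if _>1 else abs(d-R)<.012
print('circle',s[:2],R,mk.sum(), W[red&(Z>.05)].min(0),W[red&(Z>.05)].max(0))
np.set_printoptions(precision=3,suppress=True)
for uv in [(371,160),(403,267),(476,141),(499,241),(427,148),(450,253)]: print(uv,W[uv[1]-1:uv[1]+2,uv[0]-1:uv[0]+2].reshape(-1,3).mean(0))
```

```text
rim n 1216
rim rect ((535.5093383789062, -149.6128692626953), (221.0885009765625, 148.06494140625), 12.934149742126465)
handle 190 [ 0.61696903 -0.11215346  0.1385346 ] [ 0.63091581 -0.1028182   0.14287672] [ 0.60417978 -0.1243868   0.12528311]
((617.8280029296875, -113.61119842529297), (25.92741584777832, 17.645702362060547), 13.485037803649902)
tab 123 [501.43902439 222.30081301] [ 0.49862551 -0.33241396 -0.00052397] [ 0.46795767 -0.33941655 -0.00367972] [ 0.52243345 -0.32346947  0.00308973]
tab 51 [415.15686275 222.50980392] [ 0.50220014 -0.14557096  0.02027498] [ 0.49302481 -0.15257075  0.01566959] [ 0.51137912 -0.13874862  0.0240576 ]
tab 44 [423.25       240.68181818] [ 0.46512039 -0.16079471  0.02046966] [ 0.45638613 -0.16668025  0.01716593] [ 0.47447965 -0.15566177  0.02331084]
tab 242 [500.2768595  259.46280992] [ 0.42144183 -0.32682215 -0.00055692] [ 0.39069497 -0.33597746 -0.00458178] [ 0.45385899 -0.31760396  0.00328191]
tab 1114 [464.75942549 265.08438061] [ 0.41133698 -0.25225171 -0.00053337] [ 0.39060243 -0.30911505 -0.00529516] [ 0.44773084 -0.14579496  0.00353894]
jug rim 475 [0.41896563 0.19028514 0.09204363] [0.52515565 0.31251728 0.1055065 ]
circle [0.47274852 0.25648075] 0.05395435343739642 421 [0.41896563 0.19028514 0.05002513] [0.52515565 0.34133764 0.1055065 ]
(371, 160) [ 0.633 -0.06   0.013]
(403, 267) [ 0.416 -0.112  0.045]
(476, 141) [ 0.67  -0.283  0.005]
(499, 241) [ 0.461 -0.319  0.013]
(427, 148) [ 0.649 -0.166  0.047]
(450, 253) [ 0.441 -0.207  0.039]
```

View pics/crop.png

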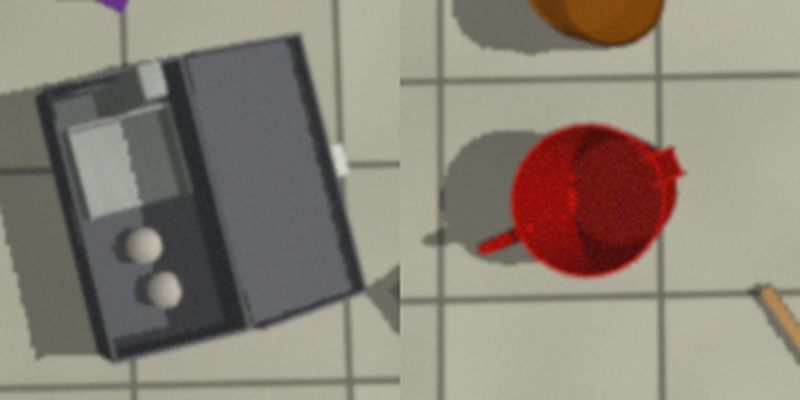

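```bash
cat >> h.py <<'E'
from scipy.spatial.transform import Rotation as Ro
def Rt(yaw,tilt): # tool orientation; tilt>0 = mouth up (handle leaning to scoop +x)
    return Ro.from_euler('z',yaw)*Ro.from_euler('y',tilt)*Ro.from_matrix(np.diag([1.,-1,-1]))
def cur():
    s=robot.observe(); q=s['ee_rot']; return np.array(s['eef_pos']),Ro.from_quat([q[1],q[2],q[3],q[0]])
def inc(pos,yaw,tilt=0):
    p,R=cur(); d=R.inv().apply(np.array(pos)-p); r=(R.inv()*Rt(yaw,tilt)).as_rotvec()
    print('shift',d.round(4),'turn',r.round(4),'|d|',np.linalg.norm(d).round(3))
E
python3 - <<'E'
from h import *
inc((.618,-.1136,.22),.232); inc((.618,-.1136,.103),.232)
E
```

```text
shift [ 0.5393 -0.3272  0.019 ] turn [-0.0017 -0.0002  0.1248] |d| 0.631
shift [ 0.5393 -0.327   0.136 ] turn [-0.0017 -0.0002  0.1248] |d| 0.645
```

Call:
play_rows(increments="0.05 -0.03 0 0 0 0 1; 0.1 -0.06 0 0 0 0 1; 0.15 -0.09 0 0 0 0 1; 0.2 -0.12 0 0 0 0 1; 0.25 -0.15 0 0 0 0 1")

```text
time: 0.72
eef_pos: [0.4097, -0.3794, 0.2389]
ee_rot: [-0.0, 0.984, 0.177, -0.0]
contact_force: [-0.5, 0.1, 0.2]
grip_width: 1.003
grasp_force: 0.0
```

Call:
play_rows(increments="0.05 -0.03 0 0 0 0.03 1; 0.1 -0.06 0 0 0 0.06 1; 0.15 -0.09 0 0 0 0.09 1; 0.2 -0.12 0 0 0 0.125 1; 0.25 -0.15 0.01 0 0 0.125 1")

```text
time: 1.35
eef_pos: [0.5921, -0.1518, 0.2298]
ee_rot: [0.0, 0.993, 0.116, 0.001]
contact_force: [0.9, -1.0, 0.4]
grip_width: 0.997
grasp_force: 0.0
```

Run:
```python
from h import *
im,W=cloud('wrist'); save(im,'w1.png'); np.savez('w1',im=im,W=W)
Z=W[...,2]; m=(Z>.128)&(Z<.15)
n,l,s,c=cv2.connectedComponentsWithStats(m.astype(np.uint8))
for i in range(1,n):
    if s[i,4]>100: q=W[l==i]; print(s[i],c[i],q.mean(0),cv2.minAreaRect((q[:,:2]*1000).astype(np.float32)))
print(cur()[0],robot.observe()['joint_pos']); inc((.618,-.1136,.103),.232)
```

```text
[ 265  141   28   40 1050] [278.70095238 160.14      ] [ 0.61871312 -0.11458766  0.13956689] ((617.2734985351562, -114.29654693603516), (26.285337448120117, 18.0956974029541), 12.97392463684082)
[ 0.59396493 -0.14608728  0.2275701 ] [-0.42792885  0.16753931  1.66974512  0.00409854  1.30538054  0.90505275]
shift [ 0.0308 -0.0255  0.1247] turn [-0.0038 -0.0016  0.0047] |d| 0.131
```

View pics/w1.png

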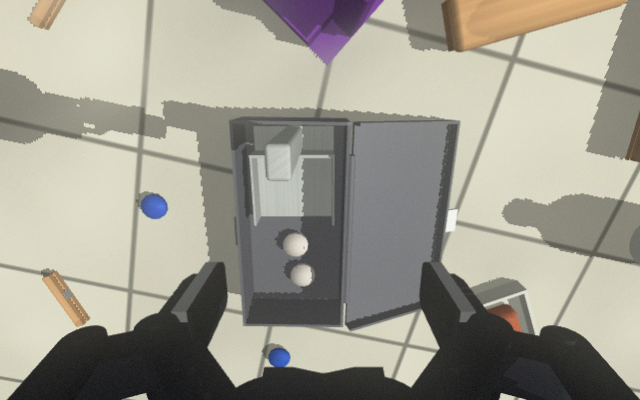

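The grey scoop's handle top is at (279,160), and the purple scoop is outside the box at (330,20). The tablets are at (295,244) and (302,275). The handle centre comes out at (0.6175,-0.114), which agrees with the top camera.

Call:
play_rows(increments="0.015 -0.012 0.02 0 0 0 0.8; 0.03 -0.025 0.03 0 0 0 0.8; 0.03 -0.025 0.03 0 0 0 0.8; 0.03 -0.025 0.03 0 0 0 0.8; 0.03 -0.025 0.03 0 0 0 0.8")

```text
time: 2.02
eef_pos: [0.6142, -0.1231, 0.2001]
ee_rot: [0.0, 0.993, 0.115, 0.001]
contact_force: [-0.4, -0.4, 1.1]
grip_width: 0.802
grasp_force: 0.0
```

Run:
```python
from h import *
print(cur()[0],robot.observe()['qvel'].round(3)); inc((.6176,-.1141,.103),.2285)
```

```text
[ 0.6142465  -0.12308737  0.20008101] [ 0.001 -0.002  0.001  0.001  0.    -0.   ]
shift [ 0.0052 -0.0081  0.0971] turn [ 0.0009 -0.0009  0.0021] |d| 0.098
```

Call:
play_rows(increments="0.005 -0.008 0.03 0 0 0 0.8; 0.005 -0.008 0.06 0 0 0 0.8; 0.005 -0.008 0.085 0 0 0 0.8; 0.005 -0.008 0.097 0 0 0 0.7; 0.005 -0.008 0.097 0 0 0 0.6", squeeze=70)

```text
time: 2.65
eef_pos: [0.6169, -0.1135, 0.102]
ee_rot: [-0.0, 0.993, 0.115, -0.0]
contact_force: [0.9, -0.7, 1.0]
grip_width: 0.598
grasp_force: 0.0
```

Call:
play_rows(increments="0 0 0 0 0 0 0.4; 0 0 0 0 0 0 0.3; 0 0 0 0 0 0 0.2; 0 0 0 0 0 0 0; 0 0 0 0 0 0 0")

```text
time: 3.28
eef_pos: [0.618, -0.1135, 0.1034]
ee_rot: [0.0, 0.993, 0.116, 0.001]
contact_force: [0.4, -0.8, 5.6]
grip_width: 0.198
grasp_force: 68.9
```

Call:
play_rows(increments="0 0 0 0 0 0 0; 0 0 0 0 0 0 0; 0 0 0 0 0 0 0; 0 0 0 0 0 0 0; 0 0 0 0 0 0 0")

```text
time: 3.9
eef_pos: [0.618, -0.1135, 0.1034]
ee_rot: [0.0, 0.993, 0.116, 0.001]
contact_force: [-0.1, -0.2, 5.8]
grip_width: 0.201
grasp_force: 68.9
```

Run:
```python
from h import *
s=robot.observe();print(cur()[0],s['contact_force'],s['torque'])
d=np.array([np.cos(.2285),np.sin(.2285)])
p=np.array([.6176,-.1141]); print('scoop o',p-.037*d,'end tcp',p-.107*d)
x,y=cur()[0][:2]; inc((*(p-.107*d),.103),.2285)
```

```text
[ 0.61800275 -0.11350225  0.10341097] [-0.12749057 -0.2228404   5.802137  ] [0.13387292 0.10350993 0.02114695]
scoop o [ 0.58156173 -0.12248112] end tcp [ 0.51338122 -0.13833729]
shift [-1.075e-01  1.000e-04  2.000e-04] turn [ 0.0011 -0.0016  0.0032] |d| 0.108
```

Call:
play_rows(increments="-0.012 0 0 0 0 0 0; -0.024 0 0 0 0 0 0; -0.036 0 0 0 0 0 0; -0.048 0 0 0 0 0 0; -0.06 0 0 0 0 0 0")

```text
time: 4.53
eef_pos: [0.5593, -0.1275, 0.1034]
ee_rot: [0.001, 0.993, 0.115, 0.002]
contact_force: [3.6, -0.0, 5.7]
grip_width: 0.202
grasp_force: 69.1
```

Call:
play_rows(increments="-0.008 0 0 0 0 0 0; -0.016 0 0 0 0 0 0; -0.024 0 0 0 0 0 0; -0.032 0 0 0 0 0 0; -0.036 0 0 0 0 0 0")

```text
time: 5.15
eef_pos: [0.5245, -0.1357, 0.1035]
ee_rot: [0.001, 0.993, 0.115, 0.002]
contact_force: [2.3, 0.1, 5.8]
grip_width: 0.2
grasp_force: 68.9
```

Run:
```python
from h import *
s=robot.observe();print(cur()[0],s['contact_force'],s['torque'])
im,W=cloud('top'); im2,_=cloud('wrist'); 
save(np.hstack([cv2.resize(im[125:285,355:515],(400,400),interpolation=2),cv2.resize(im2[100:340,200:440],(400,400),interpolation=2)]),'p2.png')
d=np.array([np.cos(.2285),np.sin(.2285)])
p=np.array([.6176,-.1141])
inc((*(p-.107*d),.103),.2285)
```

```text
[ 0.52447962 -0.13574887  0.10345199] [2.27098746 0.09321152 5.75996869] [ 0.0973003  -0.39601365 -0.0635709 ]
shift [-0.0111  0.      0.0004] turn [ 0.0017 -0.0022  0.0029] |d| 0.011
```

View pics/p2.png

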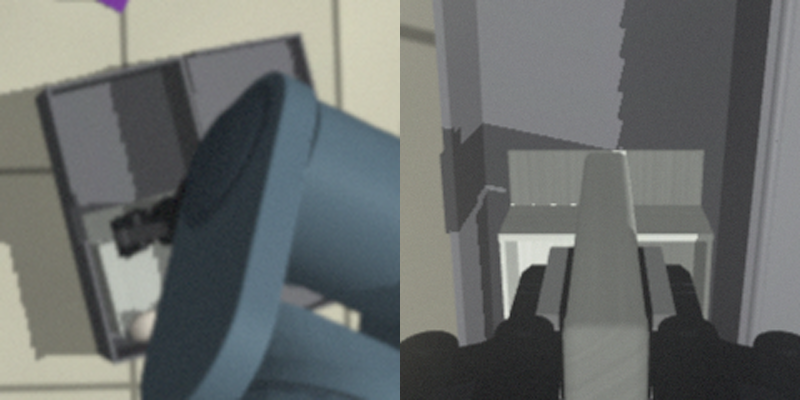

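The left crop (top camera) shows one tablet at the near wall, at crop (145,325). The arm hides the other one. The right crop (wrist camera) shows the handle pinched, with the scoop centred between the box walls. Next I'll push the rest of the way.

Call:
play_rows(increments="-0.003 0 0 0 0 0 0; -0.006 0 0 0 0 0 0; -0.009 0 0 0 0 0 0; -0.011 0 0 0 0 0 0; -0.011 0 0 0 0 0 0")

```text
time: 5.88
eef_pos: [0.5138, -0.1383, 0.1034]
ee_rot: [0.001, 0.993, 0.115, 0.001]
contact_force: [2.4, -0.9, 5.9]
grip_width: 0.202
grasp_force: 69.0
```

Run:
```python
from h import *
s=robot.observe();print(cur()[0],s['contact_force'],s['torque'])
a=cams.read_camera('top')[0];b=cams.read_camera('scene')[0]
save(np.hstack([cv2.resize(a[200:280,380:460],(400,400),interpolation=2),cv2.resize(b[150:250,190:290],(400,400),interpolation=2)]),'p3.png')
```

```text
[ 0.51381022 -0.13827275  0.10342714] [ 2.41734933 -0.85411145  5.89202314] [ 0.09706953 -0.1683486  -0.07545538]
```

View pics/p3.png

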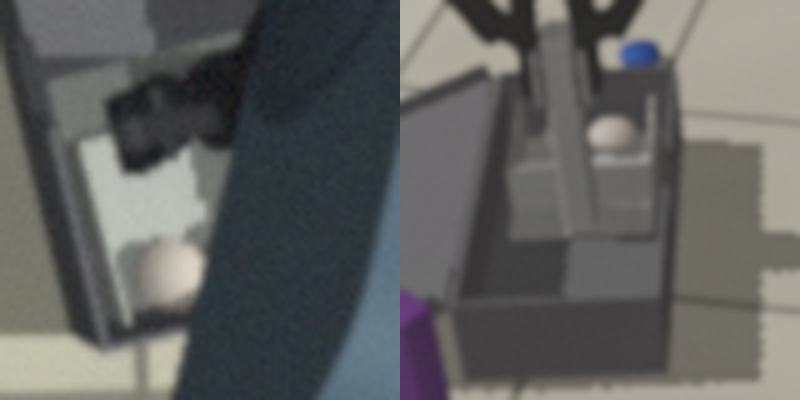

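Call:
play_rows(increments="-0.001 0 0 0 0 0 0; -0.0015 0 0 0 0 0 0; -0.002 0 0 0 0 0 0; -0.002 0 0 0 0 0 0; -0.002 0 0 0 0 0 0")

```text
time: 6.6
eef_pos: [0.5121, -0.1387, 0.1034]
ee_rot: [0.001, 0.993, 0.115, 0.002]
contact_force: [2.4, -0.5, 5.8]
grip_width: 0.201
grasp_force: 68.9
```

Call:
play_rows(increments="-0.0005 0 0 0 0 0 0; -0.001 0 0 0 0 0 0; -0.0015 0 0 0 0 0 0; -0.002 0 0 0 0 0 0; -0.002 0 0 0 0 0 0")

```text
time: 7.22
eef_pos: [0.5113, -0.1391, 0.1039]
ee_rot: [0.001, 0.993, 0.115, 0.003]
contact_force: [6.5, 0.9, 5.5]
grip_width: 0.202
grasp_force: 68.9
```

Run:
```python
from h import *
s=robot.observe();print(cur()[0],s['contact_force'],s['torque'])
```

```text
[ 0.51131052 -0.13908764  0.10392067] [6.49991024 0.91458931 5.49634773] [ 0.37901045 -1.00475112 -0.18551947]
```

Call:
play_rows(increments="0.0105 0 -0.002 0 -0.1 0 0; 0.0185 0 -0.003 0 -0.2 0 0; 0.026 0 -0.004 0 -0.3 0 0; 0.032 0 -0.005 0 -0.4 0 0; 0.037 0 -0.008 0 -0.48 0 0")

```text
time: 7.85
eef_pos: [0.5445, -0.1297, 0.1091]
ee_rot: [0.027, 0.964, 0.113, -0.238]
contact_force: [-0.1, 0.1, -1.2]
grip_width: 0.202
grasp_force: 68.7
```

Run:
```python
from h import *
s=robot.observe();print(cur()[0],s['contact_force'],s['torque'],s['joint_pos'])
a=cams.read_camera('top')[0];b=cams.read_camera('scene')[0]
save(np.hstack([cv2.resize(a[190:280,370:460],(400,400),interpolation=2),cv2.resize(b[150:250,190:290],(400,400),interpolation=2)]),'p4.png')
```

```text
[ 0.54453547 -0.12972151  0.10910696] [-0.05062136  0.06856825 -1.18624973] [ 0.10996683 -0.36058545  0.01694474] [-0.32701871  0.45036045  1.60685427 -0.24893537  1.5062387   1.08095982]
```

View pics/p4.png

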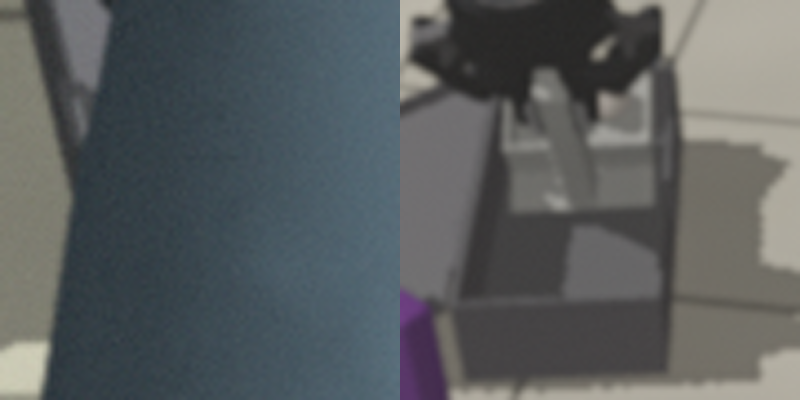

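Call:
play_rows(increments="-0.009 0 -0.018 0 0 0 0; -0.023 0 -0.044 0 0 0 0; -0.037 0 -0.071 0 0 0 0; -0.055 0 -0.106 0 0 0 0; -0.069 0 -0.133 0 0 0 0")

```text
time: 8.57
eef_pos: [0.5449, -0.1305, 0.2634]
ee_rot: [0.028, 0.965, 0.112, -0.235]
contact_force: [0.2, 0.1, -2.1]
grip_width: 0.201
grasp_force: 68.7
```

Run:
```python
from h import *
print(cur()[0])
im,W=cloud('scene'); s=robot.observe(); print(s['time'],s['contact_force'])
p,R=cur()
# scoop frame coords
S=R*Ro.from_matrix(np.diag([1.,-1,-1]))
o=p-S.apply([.037,0,.097])
L=S.inv().apply((W-o).reshape(-1,3)).reshape(W.shape)
t=im.astype(int); m=(L[...,0]>-.06)&(L[...,0]<.024)&(abs(L[...,1])<.042)&(L[...,2]>.004)&(L[...,2]<.035)
warm=m&(t[...,0]-t[...,2]>14)
print(m.sum(),warm.sum())
n,l,st,c=cv2.connectedComponentsWithStats(warm.astype(np.uint8))
for i in range(1,n):
    if st[i,4]>5: print(st[i],c[i],L[l==i].mean(0))
v,u=np.where(m); print(u.min(),u.max(),v.min(),v.max())
cu,cv_=int(u.mean()),int(v.mean())
save(cv2.resize(im[max(0,cv_-50):cv_+50,max(0,cu-60):cu+60],None,fx=5,fy=5,interpolation=2),'p5.png')
# box leftovers: warm white in box
d=np.array([np.cos(.2285),np.sin(.2285)]); q=W[...,:2]-np.array([.531,-.134])
al=q@d; la=q@np.array([-d[1],d[0]])
b=(abs(al)<.107)&(abs(la)<.05)&(W[...,2]<.05)&(t[...,0]-t[...,2]>14)&(t[...,0]>120); print('left in box',b.sum())
inc((.473,.256,.3),.2285,.48)
```

```text
[ 0.54485385 -0.13046056  0.26344695]
8.625 [2.16691686 0.11968247 2.59148548]
138 6
205 245 99 127
left in box 0
shift [-3.000e-04 -3.934e-01 -3.840e-02] turn [ 0.006  -0.0084 -0.0001] |d| 0.395
```

View pics/p5.png

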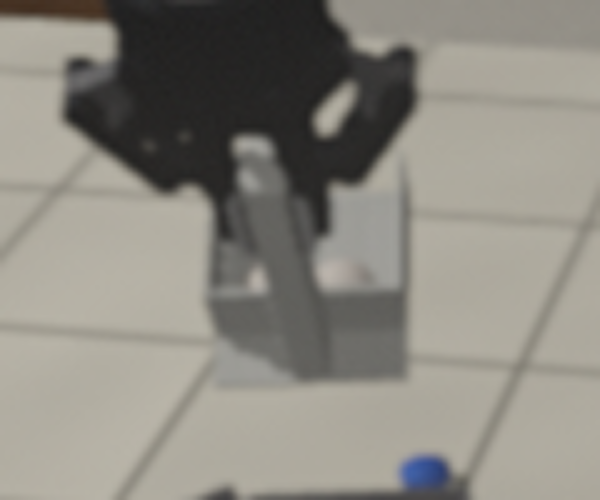

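Crop of the lifted scoop: both tablets sit in the tray against the back wall, at (258,275) and (345,270) either side of the handle, and the box is empty. Next I'll carry it to the jug.

```bash
cat >> h.py <<'E'
d=np.array([np.cos(.2285),np.sin(.2285)])
def lip_tcp(lip,tau):
    c,s=np.cos(tau),np.sin(tau); a=.087*c+.097*s; z=.097*c-.087*s
    return (lip[0]+a*d[0],lip[1]+a*d[1],lip[2]+z)
E
python3 - <<'E'
from h import *
L=lip_tcp((.497,.262,.2175),.48); print(L); inc(L,.2285,.48)
E
```

```text
(np.float64(0.6157910348570484), np.float64(0.28962624287334354), np.float64(0.26336371923748153))
shift [ 0.147  -0.3936 -0.0724] turn [ 0.006  -0.0084 -0.0001] |d| 0.426
```

Call:
play_rows(increments="0.006 -0.016 -0.003 0 0 0 0; 0.018 -0.048 -0.009 0 0 0 0; 0.034 -0.09 -0.016 0 0 0 0; 0.051 -0.138 -0.025 0 0 0 0; 0.07 -0.186 -0.034 0 0 0 0")

```text
time: 9.25
eef_pos: [0.5771, 0.0712, 0.2559]
ee_rot: [0.027, 0.964, 0.112, -0.238]
contact_force: [0.9, -0.6, -1.0]
grip_width: 0.203
grasp_force: 68.7
```

Call:
play_rows(increments="0.018 -0.048 -0.009 0 0 0 0; 0.036 -0.096 -0.018 0 0 0 0; 0.054 -0.144 -0.027 0 0 0 0; 0.069 -0.186 -0.034 0 0 0 0; 0.077 -0.208 -0.038 0 0 0 0")

```text
time: 9.88
eef_pos: [0.6123, 0.294, 0.2534]
ee_rot: [0.028, 0.964, 0.114, -0.238]
contact_force: [-0.4, -0.3, -0.7]
grip_width: 0.203
grasp_force: 68.8
```

Call:
play_rows(increments="0 0 0 0 0 0 0; 0 0 0 0 0 0 0; 0 0 0 0 0 0 0; 0 0 0 0 0 0 0; 0 0 0 0 0 0 0")

```text
time: 10.5
eef_pos: [0.6143, 0.2905, 0.2563]
ee_rot: [0.027, 0.965, 0.112, -0.236]
contact_force: [-0.5, 0.3, -1.1]
grip_width: 0.203
grasp_force: 68.8
```

Run:
```python
from h import *
s=robot.observe(); print(cur()[0],s['joint_pos'],s['contact_force'])
p,R=cur();print((R*Ro.from_matrix(np.diag([1.,-1,-1]))).as_euler('ZYX'))
for k,(t,z) in enumerate([(.38,.205),(.28,.192),(.18,.18),(.08,.168),(-.02,.155)]): inc(lip_tcp((.497,.262,z),t),.2285,t)
```

```text
[0.61429868 0.2904555  0.25630064] [0.26879753 0.58050839 1.13914027 0.01840082 1.90135112 1.61022889] [-0.46929775  0.2562929  -1.07972552]
[2.31083761e-01 4.79750331e-01 7.09457844e-07]
shift [-0.0065  0.0011 -0.004 ] turn [0.0011 0.0998 0.0023] |d| 0.008
shift [-0.0114  0.0011  0.0004] turn [0.001  0.1998 0.0024] |d| 0.011
shift [-0.0174  0.0011  0.005 ] turn [0.0008 0.2998 0.0025] |d| 0.018
shift [-0.0239  0.0011  0.0108] turn [0.0007 0.3998 0.0025] |d| 0.026
shift [-0.0304  0.0011  0.0187] turn [0.0006 0.4998 0.0025] |d| 0.036
```

Call:
play_rows(increments="-0.0065 0.001 -0.004 0 0.1 0 0; -0.0115 0.001 0 0 0.2 0 0; -0.0175 0.001 0.005 0 0.3 0 0; -0.024 0.001 0.011 0 0.4 0 0; -0.0305 0.001 0.0185 0 0.5 0 0")

```text
time: 11.12
eef_pos: [0.5796, 0.2815, 0.2544]
ee_rot: [-0.001, 0.993, 0.115, 0.012]
contact_force: [0.8, 1.1, -0.2]
grip_width: 0.199
grasp_force: 68.6
```

Run:
```python
from h import *
s=robot.observe(); print(cur()[0],s['joint_pos'])
for k,(t,z) in enumerate([(-.14,.145),(-.28,.135),(-.44,.125),(-.6,.12),(-.75,.12)]): inc(lip_tcp((.497,.262,z),t),.2285,t)
```

```text
[0.57959944 0.28152306 0.2543582 ] [ 2.76908568e-01  2.07025918e-01  1.57474767e+00 -1.06212323e-03
  1.33597905e+00  1.61648630e+00]
shift [-0.0123  0.0003  0.0009] turn [-0.0003  0.1161  0.0029] |d| 0.012
shift [-0.0281  0.0002  0.0014] turn [-0.0005  0.2561  0.0029] |d| 0.028
shift [-0.0476  0.0002  0.0034] turn [-0.0007  0.4161  0.0029] |d| 0.048
shift [-0.0679  0.0001  0.0036] turn [-0.001   0.5761  0.0028] |d| 0.068
shift [-0.0874  0.      0.002 ] turn [-0.0012  0.7261  0.0028] |d| 0.087
```

Call:
play_rows(increments="-0.012 0 0.001 0 0.12 0 0; -0.028 0 0.0015 0 0.26 0 0; -0.0475 0 0.0035 0 0.42 0 0; -0.068 0 0.0035 0 0.58 0 0; -0.0875 0 0.002 0 0.73 0 0")

```text
time: 11.75
eef_pos: [0.4936, 0.2613, 0.2502]
ee_rot: [-0.043, 0.923, 0.107, 0.366]
contact_force: [1.0, -0.4, -0.3]
grip_width: 0.201
grasp_force: 68.7
```

Call:
play_rows(increments="0 0 0 0 0 0 0; 0 0 0 0 0 0 0; 0 0 0 0 0 0 0; 0 0 0 0 0 0 0; 0 0 0 0 0 0 0")

```text
time: 12.38
eef_pos: [0.4952, 0.2618, 0.2503]
ee_rot: [-0.042, 0.924, 0.107, 0.364]
contact_force: [-0.8, 0.0, -1.0]
grip_width: 0.201
grasp_force: 68.8
```

Run:
```python
from h import *
s=robot.observe(); print(cur()[0],s['joint_pos'],s['contact_force'])
im,W=cloud('scene'); im2,W2=cloud('top')
save(np.hstack([cv2.resize(im[140:260,350:470],(400,400),interpolation=2),cv2.resize(im2[180:300,150:270],(400,400),interpolation=2)]),'p6.png')
```

```text
[0.49521667 0.26175662 0.25032101] [ 0.30674543 -0.3300035   2.2177437  -0.10543719  0.50767144  1.71812097] [-0.82209896  0.03466859 -1.02988233]
```

View pics/p6.png

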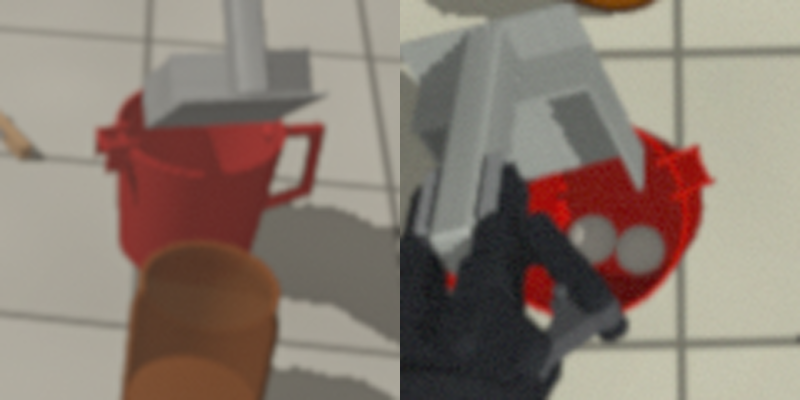

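Right half (top camera): both tablets lie inside the red jug, at (592,240) and (640,250), and the scoop is empty. Left half (scene camera): the jug is standing as before. Now I'll return the scoop.

Run:
```python
from h import *
for k,(t,z) in enumerate([(-.62,.145),(-.46,.165),(-.3,.18),(-.14,.19),(0,.20)]): inc(lip_tcp((.499,.262,z),t),.2285,t)
```

```text
shift [ 0.0302  0.0007 -0.0053] turn [-0.002  -0.1297  0.0025] |d| 0.031
shift [ 0.0561  0.0008 -0.0031] turn [-0.0018 -0.2897  0.0027] |d| 0.056
shift [0.0758 0.0009 0.0045] turn [-0.0016 -0.4497  0.0028] |d| 0.076
shift [0.0889 0.0009 0.017 ] turn [-0.0014 -0.6097  0.003 ] |d| 0.091
shift [0.0986 0.001  0.0277] turn [-0.0012 -0.7497  0.0031] |d| 0.102
```

Call:
play_rows(increments="0.03 0 -0.0055 0 -0.13 0 0; 0.056 0.001 -0.003 0 -0.29 0 0; 0.076 0.001 0.0045 0 -0.45 0 0; 0.089 0.001 0.017 0 -0.61 0 0; 0.0985 0.001 0.0275 0 -0.75 0 0")

```text
time: 13.1
eef_pos: [0.5847, 0.2818, 0.2978]
ee_rot: [0.0, 0.993, 0.116, -0.001]
contact_force: [-0.0, 0.8, -0.8]
grip_width: 0.204
grasp_force: 68.8
```

Call:
play_rows(increments="0 0 0 0 0 0 0; 0 0 0 0 0 0 0; 0 0 0 0 0 0 0; 0 0 0 0 0 0 0; 0 0 0 0 0 0 0")

```text
time: 13.72
eef_pos: [0.5829, 0.2816, 0.2976]
ee_rot: [-0.0, 0.993, 0.116, 0.0]
contact_force: [-0.6, 0.4, -0.3]
grip_width: 0.202
grasp_force: 68.8
```

Run:
```python
from h import *
p,R=cur();print(p,(R*Ro.from_matrix(np.diag([1.,-1,-1]))).as_euler('ZYX'))
inc((.5966,-.1185,.22),.231)
```

```text
[0.58289231 0.28158699 0.29761089] [ 2.31949420e-01 -9.41931373e-04  2.70772094e-05]
shift [-0.0787  0.3925  0.0775] turn [-0.     -0.0009  0.0009] |d| 0.408
```

Call:
play_rows(increments="-0.006 0.03 0 0 0 0 0; -0.015 0.075 0 0 0 0 0; -0.025 0.125 0.01 0 0 0 0; -0.035 0.175 0.02 0 0 0 0; -0.045 0.225 0.03 0 0 0 0")

```text
time: 14.35
eef_pos: [0.5909, 0.0507, 0.2671]
ee_rot: [0.0, 0.993, 0.116, 0.001]
contact_force: [1.5, -0.6, -0.6]
grip_width: 0.206
grasp_force: 68.8
```

Call:
play_rows(increments="-0.01 0.05 0.01 0 0 0 0; -0.019 0.095 0.02 0 0 0 0; -0.027 0.135 0.03 0 0 0 0; -0.033 0.16 0.04 0 0 0 0; -0.034 0.1675 0.0475 0 0 0 0")

```text
time: 14.98
eef_pos: [0.5963, -0.1198, 0.2193]
ee_rot: [-0.0, 0.993, 0.115, 0.0]
contact_force: [0.6, 0.3, -0.6]
grip_width: 0.198
grasp_force: 68.8
```

Call:
play_rows(increments="0 0 0 0 0 0 0; 0 0 0 0 0 0 0; 0 0 0 0 0 0 0; 0 0 0 0 0 0 0; 0 0 0 0 0 0 0")

```text
time: 15.6
eef_pos: [0.5967, -0.1183, 0.2197]
ee_rot: [0.0, 0.993, 0.116, 0.0]
contact_force: [-0.9, 0.3, -1.3]
grip_width: 0.206
grasp_force: 68.8
```

Run:
```python
from h import *
print(cur()[0]); inc((.5966,-.1185,.106),.2305)
```

```text
[ 0.59665209 -0.11829786  0.21972527]
shift [-1.000e-04  2.000e-04  1.137e-01] turn [ 0.0001 -0.0002  0.0017] |d| 0.114
```

Call:
play_rows(increments="0 0 0.03 0 0 0 0; 0 0 0.06 0 0 0 0; 0 0 0.09 0 0 0 0; 0 0 0.105 0 0 0 0; 0 0 0.112 0 0 0 0")

```text
time: 16.23
eef_pos: [0.5965, -0.1185, 0.107]
ee_rot: [-0.0, 0.993, 0.116, -0.0]
contact_force: [1.0, 0.3, -0.9]
grip_width: 0.2
grasp_force: 68.9
```

Call:
play_rows(increments="0 0 0.001 0 0 0 0; 0 0 0.002 0 0 0 0; 0 0 0.003 0 0 0 0; 0 0 0.0035 0 0 0 0; 0 0 0.0035 0 0 0 0")

```text
time: 16.85
eef_pos: [0.5968, -0.1186, 0.1044]
ee_rot: [0.0, 0.993, 0.116, 0.0]
contact_force: [0.2, 1.2, -0.6]
grip_width: 0.203
grasp_force: 69.0
```

Call:
play_rows(increments="0 0 0.0005 0 0 0 0; 0 0 0.001 0 0 0 0; 0 0 0.0015 0 0 0 0; 0 0 0.0015 0 0 0 0; 0 0 0.0015 0 0 0 0")

```text
time: 17.48
eef_pos: [0.5973, -0.1187, 0.1039]
ee_rot: [0.0, 0.993, 0.116, 0.001]
contact_force: [0.9, 1.6, 6.5]
grip_width: 0.199
grasp_force: 70.0
```

Contact with the box floor. Release gently, then retreat straight up.

Call:
play_rows(increments="0 0 -0.0005 0 0 0 0.25; 0 0 -0.0005 0 0 0 0.35; 0 0 -0.0005 0 0 0 0.5; 0 0 -0.0005 0 0 0 0.7; 0 0 -0.0005 0 0 0 0.8")

```text
time: 18.1
eef_pos: [0.5965, -0.1186, 0.103]
ee_rot: [-0.0, 0.993, 0.116, -0.0]
contact_force: [0.1, -0.7, 0.2]
grip_width: 0.798
grasp_force: 0.0
```

Call:
play_rows(increments="0 0 -0.01 0 0 0 0.8; 0 0 -0.04 0 0 0 0.8; 0 0 -0.08 0 0 0 0.8; 0 0 -0.12 0 0 0 0.8; 0 0 -0.15 0 0 0 0.8")

```text
time: 18.73
eef_pos: [0.5971, -0.1187, 0.2562]
ee_rot: [0.001, 0.993, 0.116, 0.001]
contact_force: [0.0, -0.4, 0.1]
grip_width: 0.797
grasp_force: 0.0
```

Call:
play_rows(increments="-0.02 0.05 0 0 0 0 0.8; -0.04 0.1 0 0 0 0 0.8; -0.06 0.15 0 0 0 0 0.8; -0.08 0.2 0 0 0 0 0.8; -0.08 0.2 0 0 0 0 0.8")

```text
time: 19.35
eef_pos: [0.5637, -0.3351, 0.2537]
ee_rot: [0.001, 0.994, 0.113, 0.0]
contact_force: [0.6, 0.6, 1.2]
grip_width: 0.8
grasp_force: 0.0
```

Run:
```python
from h import *
s=robot.observe(); print(s['time'],cur()[0],s['contact_force'])
im,W=cloud('top'); save(im[100:300,140:520].repeat(2,0).repeat(2,1),'p7.png')
v,u=np.mgrid[0:400,0:640]
m=(u>355)&(u<505)&(v>125)&(v<280)&(W[...,2]>.125); q=W[m]
print(m.sum(),q.mean(0),q[:,2].max(),cv2.minAreaRect((q[:,:2]*1000).astype(np.float32)))
```

```text
19.35 [ 0.56367783 -0.33508712  0.25371323] [0.59397481 0.59053459 1.16676312]
188 [ 0.59736324 -0.11677042  0.13871681] 0.14285574189912553 ((597.9078979492188, -118.46682739257812), (25.929550170898438, 18.207622528076172), 14.532682418823242)
```

View pics/p7.png

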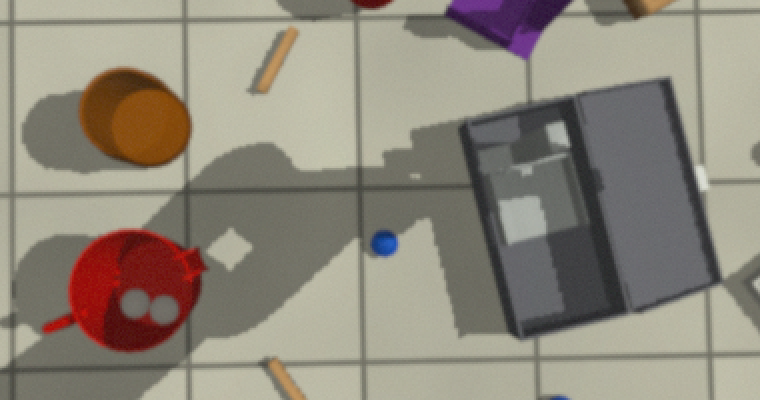

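The scoop stands upright in the box, handle top at (557,135) and 0.14 m high. Both tablets are in the jug, at (135,303) and (163,310), and the jug hasn't moved. Handing in.

```bash
python3 -c "
from plant import hand_in
print(hand_in())"
```

```text
the job is handed in; nothing more can be done
None
```

Job handed in at about 19 s: both tablets are in the measuring jug, which still stands where it was, and the scoop is back upright on the box floor, released.

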